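# Lock a spring channel nut against the radio tray

### The arm

A 6-joint arm with a two-finger parallel gripper is mounted at the origin on the work surface. World frame = base frame: x ahead of the robot, y to its left, z up, the work surface at z = 0. Lengths are in mm, angles in degrees, forces in N, time in s.
With the tool pointing down it reaches from about 275 to 850 mm from the base axis. Payload 19 kg.
Tool frame: the origin (TCP) lies at the very end of the fingers, on their centre line; the grasp point (between the pads) lies r.tcp_to_grasp behind it (r.tcp_to_grasp is the distance from the TCP to the grasp point, in mm); x points along the fingers, y is the direction in which the jaws open and shut, and the axes are right-handed (so a half turn about x gives the same grasp; the last joint's range is limited). The gripper opens to 85 mm and grips with 20 to 120 N. Pads are 22 mm wide; open, the fingers measure 114 mm over their backs; the gripper's body (76 mm by 85 mm) begins 54 mm behind the grasp point. The pads swing forward as they close: fully open they stand 13 mm farther back than shut.
Start: joints at [-74.599, 8.623, 82.357, -0, 89.026, -7.678], TCP at [225.369, -528.96, 231.267] pointing down, gripper open.
Joint ranges: [-160.23, 160.23], [-39.13, 120.54], [6.94, 153.29], [-79.49, 259.48], [9.18, 160.14], [-161.06, 161.06]. Speed limits (degrees/s): [108.29, 108.29, 127.2, 172.46, 172.46, 172.46].

### API

Orientations are given as a 3x3 rotation matrix whose columns are the frame's x, y, z axes.
In Python, from station import r, vision, close_job gives the robot as it stands.
- The arm moves only by the shell command python3 -m handwheel 'ROWS' [FORCE]. ROWS is JSON, a list of rows, each a list of 7 numbers: the opening, from 0 (shut) to 1 (fully open), then the shift along the world's x, y, z in units of 30 mm (1.0 is 30 mm), then the turn, a rotation vector about the world's x, y, z in units of 6 degrees (1.0 is 6 degrees). A call has 1 to 10 rows; each row is the pose to reach, as a shift and turn from the pose commanded when the call began; what a row does not reach only later rows make up. A row lasts 1/12 s, in which the tool goes at most 41.7 mm and 7.16 degrees, less where a joint would pass 70% of its speed; a pose out of reach is approached as far as the arm can. A call with a gripper value outside its range is refused whole. The fingers move at their own pace and stop on an object; FORCE is the grip in N (left out, the last holds). Time passes only in rows, so rows that repeat a pose let the fingers close. It gives the time, the measured TCP pose, the force and the opening at its end, in the units of the state.
- r.sense(): the state, without advancing time (a new reading comes with each control period).
- vision.grab_frame(name): name is "side" or "top" or "wrist"; returns a dict with "image" (420x560x3 uint8, blue, green, red), "fx", "fy", "cx", "cy" (pixels), "k1" (the pictures are not rectified: a ray, as slopes to the right and down, at radius r is drawn at 1 + k1 r^2 times it, then the intrinsics apply), "position" and "attitude" of the camera in the world; the wrist camera has in their place "hand_eye" (4x4, takes a point from camera to tool coordinates, whose origin is the TCP and whose axes are the tool frame's). Camera axes: x right, y down, z forward; pixel columns grow to the right and rows downward; lengths in mm; the calibration is good to about 2 mm. A picture is of the moment at which its call begins: read the wrist's pose just before it. There is no depth.
- close_job(): hands the job in, once; it reports no verdict.
The state is a dict: "time": time; "qpos": joint angles; "dq": joint speeds; "joint_torque": joint torques, N m; "eef_pos": TCP position; "tcp_rot": TCP orientation; "ft_force": force on the tool from outside, world axes, zero at the start; "moment": the same for the moment, N m; "opening": finger opening in mm.
Only numpy, scipy, OpenCV 4.12 (cv2) and the standard library are available. Lean on these libraries where they do the work, as an engineer would, in place of code of your own. Each camera call takes 0.05 s, during which the arm holds its last target.

### The job

Fix the spring channel nut from the caddy in the cargo channel as the stop for the radio tray: put its plate through the slot lengthwise, push its collar against the tray's sprung bumper so that this gives by a few millimetres, press the nut down against its spring and twist it a quarter turn so that its grooves catch the channel lips. Let go and leave it upright and caught, still squeezing the bumper. Work gently: do not shove the tray along or press hard on the channel (no more than about 30 N), and leave the other things alone.

Things in the scene. Friction and masses are not known exactly. Their poses are not given: they have to be found in the camera images.
- nut_grip (a point): Centre of the spring channel nut, on its upright axis (z up), 57 mm above its plate's underside; x along plate and grip bar. Black grip bar 36 mm long (x), 12 mm wide (y), from 33 to 71 mm above the plate's underside: pinch it across the 12 mm. Under it a black round collar 50 mm across, from 21 to 33 mm. The nut weighs about 0.15 kg and may be twisted either way.
- nut: The same nut; origin under the middle of its steel plate, axes the same. Plate 41 mm (x) by 20 mm (y), 6 mm thick; on top a 3 mm high, 15 mm wide ridge at each end (17 to 20.5 mm from the axis) leaves a groove before the round stem (18 mm across, up to the collar). Below, a spring foot 16 mm across reaches 30.5 mm under the plate and yields up to 20 mm at 0.8 N per mm.
- rail: Dark floor track fixed on the deck, 80 mm wide, 10 mm high, 460 mm long; origin on the deck in its middle line; x along it towards the radio, y across, z up; it runs from x = -130 to +330 mm. In it the aluminium cargo channel (53 mm wide, top 40 mm above the deck) is clamped parallel to it, but up to 8 mm off its middle line to either side (y): find its slot by feel or sight.
- slot (a point): Point 40 mm above the rail's origin, level with the channel's top; the slot, 22 mm wide, runs along x up to 8 mm to one side (y). Lips turn down to 8 mm below it; the channel's floor is 37 mm below. The nut twists under them with its plate underside 17 mm or more below this level (8.5 N of spring); at 21 mm the collar meets the top (11.6 N). Caught, it is about 14 mm below.
- tray: Sliding tray with the radio (top 119 mm high). Origin at deck level, axes as the rail; radio from x = 90 mm on. A flat tongue on the channel, 56 mm high, ends in a black sprung bumper plate 44 mm wide (z 41 to 56 mm) facing -x, clamped with its face somewhere between x = -28 and -4 mm. The bumper yields 7 mm at 0.5 N per mm, then stops. The tray slides if pushed with over about 14 N.
- caddy: Grey plastic caddy fixed on the deck, 80 x 60 x 41 mm, origin under its middle; its pocket (46 x 24 mm, x by y) holds the nut upright at the start, plate along x, plate underside on ledges 36 mm above the deck.
- key: Bystander: morse key on a black base 100 x 70 mm, 45 mm high; origin under its base.
- phone: Bystander: phone lying flat, 75 x 155 x 9 mm; origin under its middle.
- mic: Bystander: black hand microphone lying flat, about 135 x 58 x 38 mm; origin under its head.
- tiedown: Bystander: steel tie-down ring on a round foot, 40 mm across, 53 mm high; origin under its foot.
- driver: Bystander: screwdriver lying on the deck; origin at its underside.
- flask: Bystander: steel flask 70 mm across, 200 mm high; origin under its foot.
Things that resemble listed ones, but are neither listed nor needed, are in the scene too. What is shaped like the nut but blue or green is not meant.

How it is judged (in metres and radians):
On the way, in this order (a step that is already met when the one before it is completed fails the run):
1. the nut's plate is down in the slot, lengthwise (z of nut in the frame of rail between 0.015 and 0.0345 m and y of nut in the frame of rail between -0.012 and 0.012 m and angle between the x axis of nut and the x axis of rail, either way round below 0.25 rad), for 0.1 s.
2. the nut is pressed down and turned crosswise under the lips (z of nut in the frame of rail between 0.015 and 0.0238 m and angle between the x axis of nut and the y axis of rail, either way round below 0.4 rad), for 0.05 s.
At the end, for the whole second after the job is handed in: The nut stands released and at rest in the channel, crosswise within 14 degrees, upright within 4.5 degrees, risen so that its grooves hold the lips (plate underside 24.7 to 27.5 mm above the deck), its collar squeezing the tray's bumper with at least 0.8 N (z of nut in the frame of rail between 0.0247 and 0.0275 m and y of nut in the frame of rail between -0.012 and 0.012 m and angle between the x axis of nut and the y axis of rail, either way round below 0.25 rad and contact force between nut and tray above 0.8 N and angle between nut's own z axis and vertical below 0.08 rad and linear speed of nut below 0.01 m/s); the robot touches nothing.
It fails at once if the radio tray was shoved more than 3 mm (distance of tray from where it was at the start of the episode above 0.003 m).
It fails at once if the nut was pressed on the channel with more than 40 N (contact force between nut and rail above 40 N).
It fails at once if the robot pushed the channel or radio with more than 40 N (contact force between any of the arm, the fingers and rail above 40 N).
It fails at once if a bystander was moved more than 3 cm (distance of any of key, phone, mic, tiedown, driver, flask from where it was at the start of the episode above 0.03 m).
It also fails if it takes over 72 s, if anything falls off the work surface, if the arm or the gripper's body presses on something with over 40 N, if the wrist force passes 120 N, or if a joint passes its speed limit or range.

## Working session

There is one attempt and no reset: what is moved stays moved. The work goes in short steps, Python scripts to look and compute and a shell command to move; the robot and the scene stay as the last step left them, time stands still between calls to the robot, and variables do not carry over. Pictures are saved under pics/ and viewed, and the job is handed in when it is done.

```bash
ls; mkdir -p pics; python3 - <<'E'
from station import r, vision
import cv2
s=r.sense(); print(s, r.tcp_to_grasp)
for n in ["side","top","wrist"]:
    f=vision.grab_frame(n); cv2.imwrite(f"pics/{n}0.png",f["image"])
    print(n,{k:v for k,v in f.items() if k!="image"})
E
```

```text
pics
{'time': 0.0, 'qpos': array([-7.45978580e+01,  8.65092743e+00,  8.23925191e+01, -4.73993713e-04,
        8.90255574e+01, -7.67701905e+00]), 'dq': array([-0.02915714,  0.00039163, -0.03641575,  0.01714815, -0.02941275,
       -0.03505476]), 'joint_torque': array([ 9.56880140e-04, -7.13062048e+01, -5.70863342e+01, -1.88625318e-04,
        9.16793011e-03, -2.51080189e-05]), 'eef_pos': array([ 225.32195185, -528.75163504,  230.67991628]), 'tcp_rot': array([[-3.27839472e-04,  3.92002482e-01, -9.19964101e-01],
       [ 1.15889610e-03, -9.19963383e-01, -3.92002589e-01],
       [-9.99999275e-01, -1.19465673e-03, -1.52689839e-04]]), 'ft_force': array([ 0.49317455, -0.51228968,  0.96826388]), 'moment': array([-0.00392059, -0.03678788,  0.03013364]), 'opening': 85.23986141746734} 18.700000000000003
side {'fx': 404.17669062066886, 'fy': 404.17669062066886, 'cx': 273.77598369097404, 'cy': 205.28227104924824, 'k1': -0.11492688731640019, 'position': array([ 386.70161011, -773.8276532 ,  632.34695271]), 'attitude': array([[ 0.94596923, -0.22889886,  0.22966832],
       [-0.32403725, -0.64128924
[... 218 characters left out ...]
y([ 474.1419983 , -213.1211578 , 1009.21933463]), 'attitude': array([[ 0.00507532, -0.9938214 ,  0.11087503],
       [-0.99990502, -0.00362289,  0.01329724],
       [-0.0128134 , -0.11093199, -0.9937454 ]])}
wrist {'fx': 302.04077032571735, 'fy': 302.04077032571735, 'cx': 278.55684460135217, 'cy': 212.73649831240877, 'k1': -0.02163838175167261, 'hand_eye': array([[ 2.48936281e-04, -2.89856174e-01,  9.57070184e-01,
        -1.43610690e+02],
       [ 9.99999531e-01, -8.23766081e-04, -5.09586295e-04,
        -3.81684281e-01],
       [ 9.36108688e-04,  9.57069862e-01,  2.89855833e-01,
        -7.31662281e+01],
       [ 0.00000000e+00,  0.00000000e+00,  0.00000000e+00,
         1.00000000e+00]])}
```

View pics/side0.png

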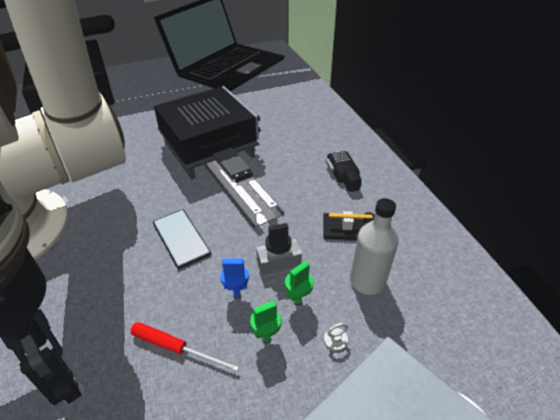

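View pics/top0.png

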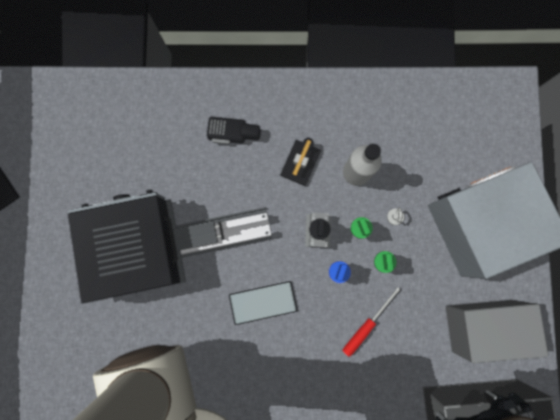

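View pics/wrist0.png

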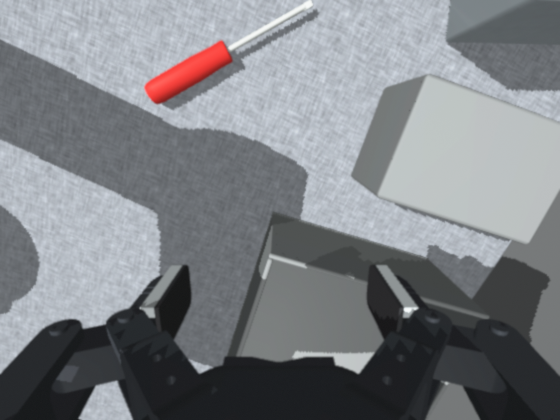

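The side and top views show the caddy with the black nut (top ≈ (319,229)). The channel runs from about (272,225) left to the radio. Blue and green decoys stand beside the caddy. I'll enlarge these areas next.

```bash
cat > h.py <<'E'
import numpy as np, cv2
from station import r, vision
def ray(f,uv):
    K=np.array([[f["fx"],0,f["cx"]],[0,f["fy"],f["cy"]],[0,0,1]])
    d=np.array([(uv[0]-f["cx"])/f["fx"],(uv[1]-f["cy"])/f["fy"]]); s=d.copy()
    for _ in range(30): s=d/(1+f["k1"]*(s@s))
    return f["attitude"]@np.array([s[0],s[1],1.])
def proj(f,P):
    p=f["attitude"].T@(np.asarray(P,float)-f["position"]); s=p[:2]/p[2]; s=s*(1+f["k1"]*(s@s))
    return np.array([f["fx"]*s[0]+f["cx"],f["fy"]*s[1]+f["cy"]])
def onz(f,uv,z):
    d=ray(f,uv); return f["position"]+d*(z-f["position"][2])/d[2]
def tri(l):
    A=np.zeros((3,3));b=np.zeros(3)
    for f,uv in l:
        d=ray(f,uv);d/=np.linalg.norm(d);M=np.eye(3)-np.outer(d,d);A+=M;b+=M@f["position"]
    P=np.linalg.solve(A,b)
    return P,[np.round(proj(f,P)-uv,1) for f,uv in l]
def grab(n,tag):
    s=r.sense(); f=vision.grab_frame(n)
    if n=="wrist":
        H=f["hand_eye"]; f["position"]=s["eef_pos"]+s["tcp_rot"]@H[:3,3]; f["attitude"]=s["tcp_rot"]@H[:3,:3]
    cv2.imwrite(f"pics/{tag}.png",f["image"])
    np.save(f"pics/{tag}.npy",f,allow_pickle=True)
    return f
def load(tag): return np.load(f"pics/{tag}.npy",allow_pickle=True).item()
def crop(tag,x0,y0,w,h,k,out):
    im=cv2.imread(f"pics/{tag}.png")[y0:y0+h,x0:x0+w]
    cv2.imwrite(f"pics/{out}.png",cv2.resize(im,None,fx=k,fy=k,interpolation=cv2.INTER_CUBIC))
E
python3 - <<'E'
from h import *
grab("side","s1");grab("top","t1")
crop("s1",190,140,130,140,4.2,"s1c"); crop("t1",160,180,190,100,4.2,"t1c")
E
```

```text
(no output)
```

View pics/s1c.png

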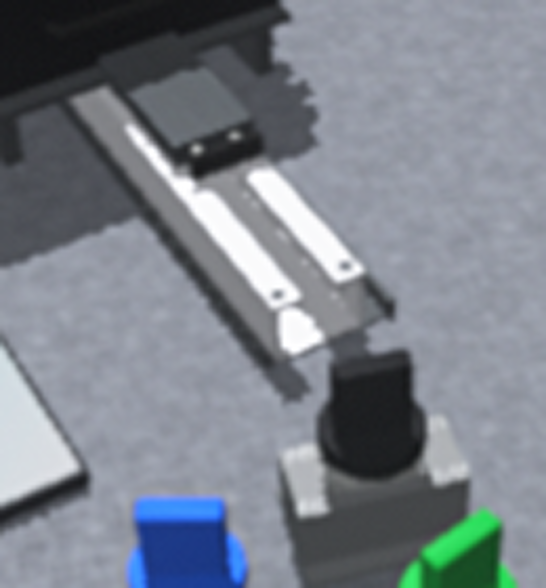

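View pics/t1c.png

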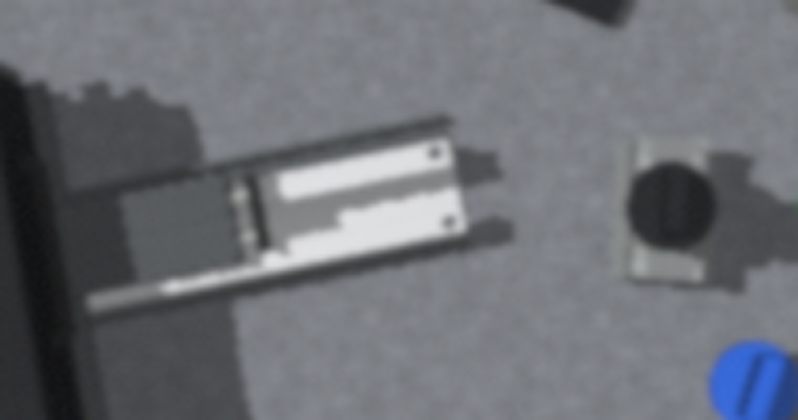

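```bash
python3 - <<'E'
from h import *
s=load("s1");t=load("t1")
S=lambda u,v:(u/4.2+190,v/4.2+140)
T=lambda u,v:(u/4.2+160,v/4.2+180)
print("collar/bar top", tri([(s,S(371,360)),(t,T(672,200))]))
for z in (41,):
  print("caddy corners z41",[onz(t,T(*p),41).round(1)[:2] for p in [(637,140),(710,140),(705,282),(632,280)]])
print("caddy side",[onz(s,S(*p),41).round(1)[:2] for p in [(283,458),(300,512),(468,478),(440,420)]])
print("collar", onz(t,T(672,206),69), "bar", onz(t,T(672,202),107))
print("channel end z40 top: near lip ends", [onz(t,T(*p),40).round(1)[:2] for p in [(452,138),(455,190),(466,235)]])
print("channel end side", [onz(s,S(*p),40).round(1)[:2] for p in [(360,270),(285,303),(385,305),(285,360)]])
print("rail edges top z10",[onz(t,T(*p),10).round(1)[:2] for p in [(452,120),(80,195),(468,238),(90,312)]])
print("screws",tri([(s,S(346,266)),(t,T(434,153))]),tri([(s,S(278,295)),(t,T(448,222))]))
print("bumper top", [onz(t,T(*p),56).round(1)[:2] for p in [(250,178),(268,248)]],[onz(s,S(*p),56).round(1)[:2] for p in [(262,140),(185,160)]])
E
```

```text
collar/bar top (array([ 552.62565245, -289.55073109,  105.36434144]), [array([-1.1,  0.2]), array([ 0.2, -0.9])])
caddy corners z41 [array([ 590.1, -274.9]), array([ 590.2, -316.1]), array([ 510.2, -312.7]), array([ 511.1, -271.9])]
caddy side [array([ 516.2, -276.4]), array([ 514. , -309.2]), array([ 591.8, -315.9]), array([ 592.6, -278.5])]
collar [ 550.48057017 -292.12313351   69.        ] bar [ 549.49852656 -288.94239958  107.        ]
channel end z40 top: near lip ends [array([ 591. , -170.3]), array([ 561.4, -172.2]), array([ 536. , -178.6])]
channel end side [array([ 591.5, -167.1]), array([ 547.9, -177.5]), array([ 594.8, -195.8]), array([ 536. , -215.8])]
rail edges top z10 [array([ 605.2, -168.9]), array([560.3,  47.7]), array([ 536.2, -178.7]), array([492.5,  39.6])]
screws (array([ 584.25467055, -160.48345   ,   38.93070505]), [array([-0.8,  0.1]), array([ 0.2, -0.7])]) (array([ 545.07783364, -168.67670192,   38.1896675 ]), [array([-0.8,  0.1]), array([ 0.1, -0.7])])
bumper top [array([566.2, -58.7]), array([527.3, -69.6])] [array([569.8, -66.7]), array([525.7, -69.2])]
```

Measured points match the given heights: bar top at about z 105 (107 expected) and screws at about 39 (40 expected). Next I'll move the wrist over the area for a closer look.

```bash
python3 -m handwheel '[[0.6,1,1,0.3,0,0,-0.4],[0.6,2,2,0.6,0,0,-0.8],[0.6,3,3,0.7,0,0,-1.2],[0.6,4,4,0.7,0,0,-1.6],[0.6,5,5,0.7,0,0,-2],[0.6,6,6,0.7,0,0,-2.5],[0.6,7,7,0.7,0,0,-3],[0.6,8,8,0.7,0,0,-3.4],[0.6,9,9,0.7,0,0,-3.8],[0.6,9.8,9.9,0.7,0,0,-4.1]]' 40
python3 -m handwheel '[[0.6,0.5,0.7,0,0,0,0],[0.6,0.8,1.1,0,0,0,0],[0.6,0.8,1.1,0,0,0,0],[0.6,0.8,1.1,0,0,0,0],[0.6,0.8,1.1,0,0,0,0]]'
python3 - <<'E'
from h import *
s=r.sense();print(s["eef_pos"],s["tcp_rot"],s["qpos"])
grab("wrist","w1")
E
```

```text
time: 1.08
eef_pos: [518.4, -232.6, 252.3]
tcp_rot: [[0.0, -0.029, -1.0], [-0.0, -1.0, 0.029], [-1.0, 0.0, -0.0]]
ft_force: [-0.0, -0.8, 0.3]
opening: 51.6
time: 1.5
eef_pos: [540.8, -201.9, 252.2]
tcp_rot: [[-0.0, -0.027, -1.0], [-0.0, -1.0, 0.027], [-1.0, 0.0, 0.0]]
ft_force: [0.3, 0.1, 0.2]
opening: 51.4
[ 540.78899345 -201.89549688  252.18634495] [[-3.30674166e-04 -2.67547205e-02 -9.99641974e-01]
 [-8.40831144e-05 -9.99642024e-01  2.67547497e-02]
 [-9.99999942e-01  9.29001150e-05  3.28306173e-04]] [-2.81105387e+01  8.55949660e+00  8.00310015e+01 -1.31803693e-02
  9.14239433e+01  6.34222518e+01]
```

View pics/w1.png

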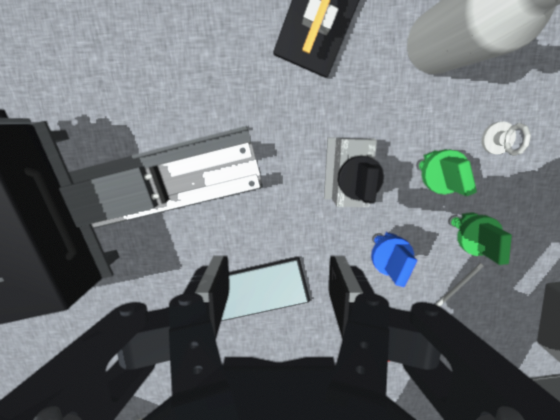

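The wrist view shows the nut at about (362,178), the caddy around it, the channel end at (257,165) and the bumper at (155,185). I'll crop both areas.

```bash
python3 - <<'E'
from h import *
crop("w1",315,125,90,95,6.3,"w1n"); crop("w1",60,115,220,120,3.6,"w1c")
E
```

```text
(no output)
```

View pics/w1n.png

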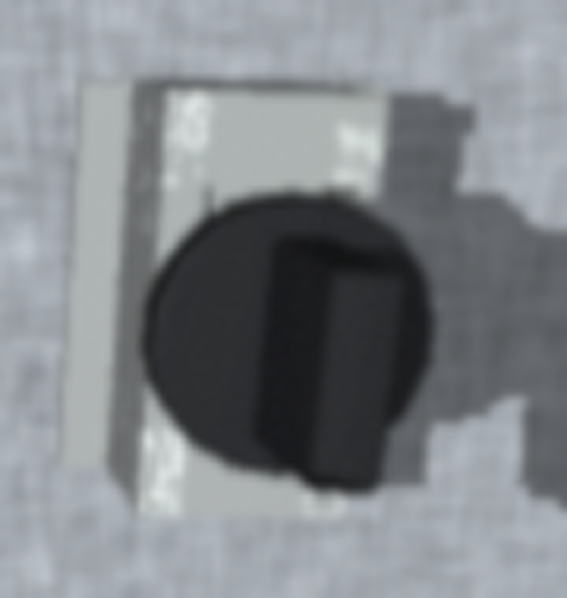

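View pics/w1c.png

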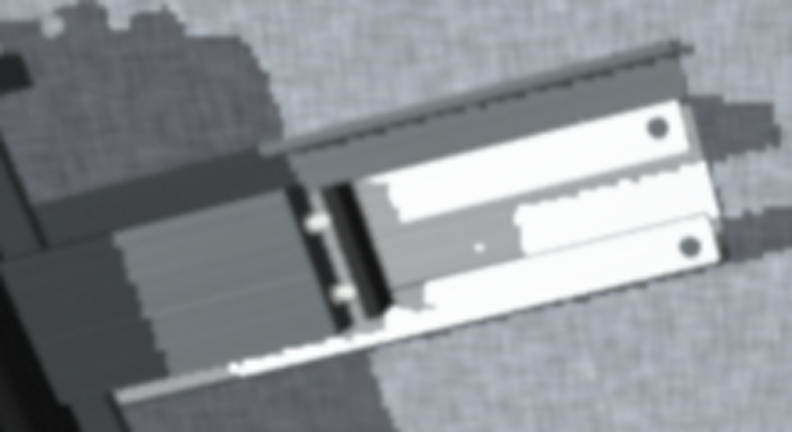

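```bash
python3 - <<'E'
from h import *
s=load("s1");t=load("t1");w=load("w1")
S=lambda u,v:(u/4.2+190,v/4.2+140)
T=lambda u,v:(u/4.2+160,v/4.2+180)
N=lambda u,v:(u/6.3+315,v/6.3+125)
C=lambda u,v:(u/3.6+60,v/3.6+115)
print("bar top tri",tri([(w,N(356,378)),(t,T(672,202)),(s,S(371,360))]),tri([(w,N(356,378)),(s,S(371,360))]))
print("bar top ends z107",[onz(w,N(*p),107).round(1) for p in [(368,272),(347,485),(356,378)]])
print("collar top z69",onz(w,N(288,330),69))
print("caddy top edge z41",[onz(w,N(*p),41).round(1) for p in [(163,88),(138,516),(388,95),(345,515)]])
print("screws",tri([(w,C(657,127)),(s,S(346,266)),(t,T(434,153))]),tri([(w,C(690,246)),(s,S(278,295)),(t,T(448,222))]))
for nm,p in dict(upout=(683,100),upin=(693,155),loin=(715,215),loout=(720,262),upinL=(400,222),loinL=(428,282),scrU=(657,127),scrL=(690,246)).items():
  print(nm,onz(w,C(*p),40).round(1))
print("rail z10",onz(w,C(685,45),10),onz(w,C(270,150),10))
print("bumper 56: ",[onz(w,C(*p),56).round(1) for p in [(326,186),(350,182),(366,318),(388,310)]],"41:",[onz(w,C(*p),41).round(1) for p in [(350,182),(388,310)]])
E
```

```text
bar top tri (array([ 551.88352911, -291.01246961,  107.40897285]), [array([-1.5,  0.3]), array([ 1. , -1.1]), array([-1.2,  0. ])]) (array([ 552.99717998, -292.40652031,  108.52892908]), [array([ 0.3, -0.6]), array([-0.4, -0. ])])
bar top ends z107 [array([ 568.4, -293.5,  107. ]), array([ 534.9, -292.2,  107. ]), array([ 552. , -292.6,  107. ])]
collar top z69 [ 552.71137063 -291.96361843   69.        ]
caddy top edge z41 [array([ 592.6, -274.6,   41. ]), array([ 511.8, -272.2,   41. ]), array([ 590.3, -315.7,   41. ]), array([ 510.9, -312.5,   41. ])]
screws (array([ 583.66661   , -160.91424164,   39.72378808]), [array([-0.2, -0.8]), array([-1.,  0.]), array([ 0.3, -0.5])]) (array([ 544.45237004, -169.32050494,   39.3488784 ]), [array([-0.3, -0.8]), array([-1., -0.]), array([ 0.4, -0.5])])
upout [ 591.1 -169.9   40. ]
upin [ 573.6 -172.2   40. ]
loin [ 553.8 -178.4   40. ]
loout [ 537.9 -179.4   40. ]
upinL [554.5 -74.1  40. ]
loinL [533.9 -80.9  40. ]
scrU [ 582.8 -161.1   40. ]
scrL [ 543.6 -169.6   40. ]
rail z10 [ 607.54331932 -168.74692599   10.        ] [576.37760439 -20.29476857  10.        ]
bumper 56:  [array([569.2, -58. ,  56. ]), array([570.2, -65.8,  56. ]), array([526.1, -64.7,  56. ]), array([528.6, -72.3,  56. ])] 41: [array([568.3, -59.7,  41. ]), array([524.8, -66.5,  41. ])]
```

Nut axis is at about (552, -292.5), bar heading -2° and bar top 107.5, which checks out. Moving above it and then down.

```bash
python3 -m handwheel '[[0.6,0.1,-1,-1,0,0,-0.08],[0.6,0.3,-2,-2,0,0,-0.08],[0.6,0.37,-3.02,-3,0,0,-0.08],[0.6,0.37,-3.02,-3.7,0,0,-0.08],[0.6,0.37,-3.02,-3.7,0,0,-0.08],[0.6,0.37,-3.02,-3.7,0,0,-0.08]]' 40
python3 - <<'E'
from h import *
f=grab("wrist","w2");grab("side","s2");print(r.sense()["eef_pos"])
print(proj(f,(552,-292.5,107)))
E
```

```text
time: 2.05
eef_pos: [551.3, -292.5, 140.9]
tcp_rot: [[-0.002, -0.037, -0.999], [0.001, -0.999, 0.037], [-1.0, -0.001, 0.002]]
ft_force: [0.5, 0.1, 1.7]
opening: 50.9
[ 552.59907184 -292.08709236  143.42193771]
[278.92663933 240.83886797]
```

View pics/w2.png

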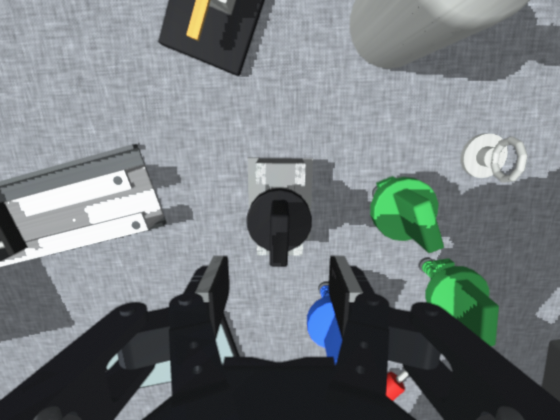

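The bar at (280,207–265) is centred between the fingers, so I'm descending and gripping.

```bash
python3 -m handwheel '[[0.6,0,0,-0.7,0,0,0],[0.6,0,0,-1.4,0,0,0],[0.6,0,0,-1.9,0,0,0],[0.6,0,0,-2.13,0,0,0],[0.6,0,0,-2.13,0,0,0],[0.6,0,0,-2.13,0,0,0]]' 40
python3 -m handwheel '[[0,0,0,0,0,0,0],[0,0,0,0,0,0,0],[0,0,0,0,0,0,0],[0,0,0,0,0,0,0],[0,0,0,0,0,0,0],[0,0,0,0,0,0,0]]' 60
```

```text
time: 2.65
eef_pos: [552.9, -292.0, 79.1]
tcp_rot: [[0.002, -0.034, -0.999], [-0.001, -0.999, 0.034], [-1.0, 0.001, -0.002]]
ft_force: [-0.2, 0.9, 0.5]
opening: 51.5
time: 3.15
eef_pos: [552.6, -292.2, 78.4]
tcp_rot: [[0.001, -0.035, -0.999], [-0.001, -0.999, 0.035], [-1.0, 0.001, -0.001]]
ft_force: [-1.3, 1.4, 6.7]
opening: 11.3
```

Gripped at 11.3 mm opening. Lifting, then turning towards the rail direction.

```bash
python3 -m handwheel '[[0,0,0,0.5,0,0,0],[0,0,0,1.3,0,0,0],[0,0,0,2.3,0,0,0],[0,0,0,3,0,0,0],[0,0,0.5,3,0,0,1.1],[0,0,1.2,3,0,0,2.2],[0,0,2,3,0,0,3.3],[0,0,2.8,3,0,0,4.4],[0,0,3.5,3,0,0,5.5],[0,0,4.2,3,0,0,6.6]]'
python3 -m handwheel '[[0,0,0.7,0,0,0,1.1],[0,0,1.2,0,0,0,2.2],[0,0,1.6,0,0,0,3.3],[0,-0.03,1.8,0,0,0,4.4],[0,-0.03,1.87,0,0,0,5.5],[0,-0.03,1.87,0,0,0,6.6],[0,-0.03,1.87,0,0,0,7.7],[0,-0.03,1.87,0,0,0,8.8],[0,-0.03,1.87,0,0,0,9.9],[0,-0.03,1.87,0,0,0,10.65]]'
python3 -m handwheel '[[0,0,0,0,0,0,0],[0,0,0,0,0,0,0],[0,0,0,0,0,0,0]]'
python3 - <<'E'
from h import *
s=r.sense();print(s)
grab("wrist","w3");grab("side","s3");grab("top","t3")
crop("s3",190,90,130,140,4.2,"s3c")
E
```

```text
time: 3.98
eef_pos: [552.1, -164.9, 167.6]
tcp_rot: [[0.0, 0.615, -0.789], [0.0, -0.789, -0.615], [-1.0, 0.0, -0.0]]
ft_force: [1.1, 0.3, -1.7]
opening: 11.1
time: 4.82
eef_pos: [551.3, -109.8, 167.6]
tcp_rot: [[-0.0, 0.979, 0.206], [-0.0, 0.206, -0.979], [-1.0, -0.0, 0.0]]
ft_force: [0.2, 0.3, -2.5]
opening: 11.0
time: 5.07
eef_pos: [551.4, -109.8, 167.5]
tcp_rot: [[-0.0, 0.981, 0.196], [-0.0, 0.196, -0.981], [-1.0, -0.0, 0.0]]
ft_force: [-0.8, 0.0, -2.1]
opening: 10.8
{'time': 5.0667, 'qpos': array([-1.91178511e+01,  8.80418955e+00,  8.95816368e+01, -1.27620988e-03,
        8.16145868e+01, -3.04430121e+01]), 'dq': array([-0.02109864,  0.0091125 , -0.03433348,  0.04187675, -0.04731304,
       -0.56740355]), 'joint_torque': array([ 5.97403472e-03, -7.08207321e+01, -5.62167406e+01, -7.51917942e-04,
        6.41141771e-03, -1.34818763e-01]), 'eef_pos': array([ 551.38165549, -109.84993874,  167.48197466]), 'tcp_rot': array([[-1.40308267e-05,  9.80527878e-01,  1.96379940e-01],
       [-1.84587309e-05,  1.96379939e-01, -9.80527878e-01],
       [-1.00000000e+00, -1.73825412e-05,  1.53439273e-05]]), 'ft_force': array([-0.83055132,  0.00513802, -2.13336027]), 'moment': array([-0.00840086,  0.00860232, -0.01271906]), 'opening': 10.821976305240032}
```

View pics/w3.png

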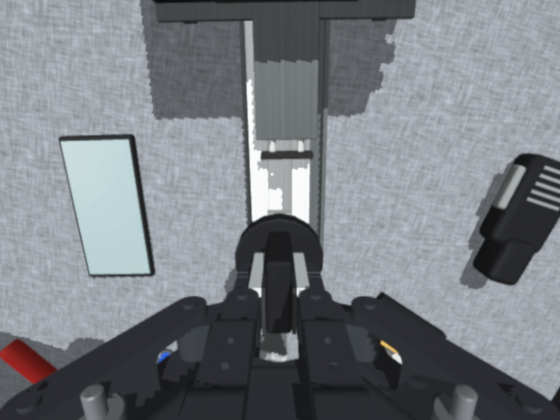

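View pics/s3.png

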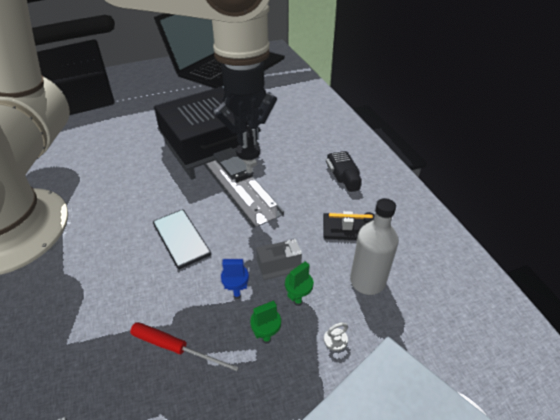

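View pics/t3.png

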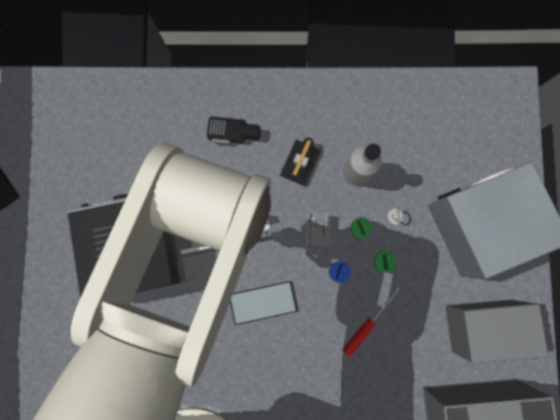

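The wrist view now looks along the channel: lips at columns 246–322, bumper bar at (287,155), collar centred near (279,255). Enlarging to measure the slot line and bumper.

```bash
python3 - <<'E'
from h import *
crop("w3",225,120,120,110,6,"w3c")
E
```

```text
(no output)
```

View pics/w3c.png

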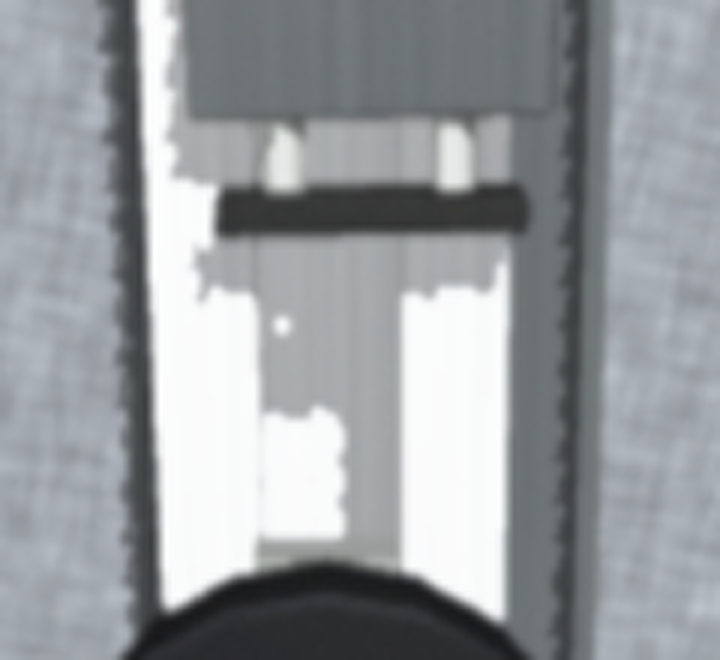

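```bash
python3 - <<'E'
from h import *
w=load("w3"); C=lambda u,v:(u/6+225,v/6+120)
print("cam",w["position"])
P={}
for k,p in dict(l1=(259,300),l2=(257,560),r1=(401,300),r2=(401,580)).items(): P[k]=onz(w,C(*p),40)
for a,b in (("l1","l2"),("r1","r2")):
  d=P[a]-P[b]; print("dir",np.degrees(np.arctan2(d[1],d[0])), np.linalg.norm(P["l1"]-P["r1"]))
a=(P["l1"]+P["r1"])/2; b=(P["l2"]+P["r2"])/2; print("centre",a,b)
th=np.radians(101.5); X=np.array([np.cos(th),np.sin(th)]);Y=np.array([-X[1],X[0]])
t=np.array([551.38,-109.85])
for p in (a,b): print("rel TCP along/across",(p[:2]-t)@X,(p[:2]-t)@Y)
for z in (41,56):
  for p in [(220,190),(220,235),(526,188),(526,232)]:
    q=onz(w,C(*p),z)[:2]; print(z,p,q.round(1),"along/across",((q-t)@X).round(1),((q-t)@Y).round(1))
# collar silhouette left/right on full image
zc=167.5-42.4+33
q=onz(w,C(325,566),zc)[:2];print("collar front",((q-t)@X),((q-t)@Y))
h=np.array([w["attitude"][:2,0]]);print(np.degrees(np.arctan2(r.sense()["tcp_rot"][1,1],r.sense()["tcp_rot"][0,1])))
E
```

```text
cam [536.27222698 -37.44272571 311.09184961]
dir 100.26782495590882 21.28946364080368
dir 101.99328149578645 21.28946364080368
centre [545.51739273 -78.1462874   40.        ] [ 553.72365786 -119.72850527   40.        ]
rel TCP along/across 32.23606710839456 -0.5757899944975833
rel TCP along/across -10.147441585624051 -0.32715104196513395
41 (220, 190) [526.5 -65.3] along/across 48.7 15.5
41 (220, 235) [527.6 -71.7] along/across 42.1 15.7
41 (526, 188) [570.5 -56.2] along/across 48.8 -29.4
41 (526, 232) [571.9 -62.4] along/across 42.4 -29.6
56 (220, 190) [527.  -63.7] along/across 50.1 14.7
56 (220, 235) [528.1 -69.8] along/across 43.9 14.8
56 (526, 188) [568.6 -55.1] along/across 50.2 -27.7
56 (526, 232) [569.9 -61. ] along/across 44.1 -27.9
collar front 26.86894378498026 0.33885241937562505
11.408511010018898
```

Slot centre is 0.4 mm from the tool axis and the heading agrees (101.1° vs 101.4°). Bumper face is 44 mm ahead, so the collar should touch after about 19 mm. Lowering so the plate sits just above the slot.

```bash
python3 -m handwheel '[[0,0.01,0,-0.8,0,0,0],[0,0.01,0,-1.6,0,0,0],[0,0.01,0,-2.2,0,0,0],[0,0.01,0,-2.5,0,0,0],[0,0.01,0,-2.65,0,0,0],[0,0.01,0,-2.65,0,0,0],[0,0.01,0,-2.65,0,0,0]]'
python3 - <<'E'
from h import *
s=r.sense();print(s["eef_pos"],s["ft_force"])
grab("wrist","w4");grab("side","s4")
crop("s4",200,110,110,110,5,"s4c")
crop("w4",200,110,160,220,2.7,"w4c")
E
```

```text
time: 5.8
eef_pos: [552.1, -110.0, 88.8]
tcp_rot: [[0.001, 0.98, 0.199], [-0.0, 0.199, -0.98], [-1.0, 0.001, 0.001]]
ft_force: [0.4, 0.0, -1.2]
opening: 11.1
[ 552.11988216 -110.01578841   88.78895851] [ 0.43889298  0.0156445  -1.21994795]
```

View pics/s4c.png

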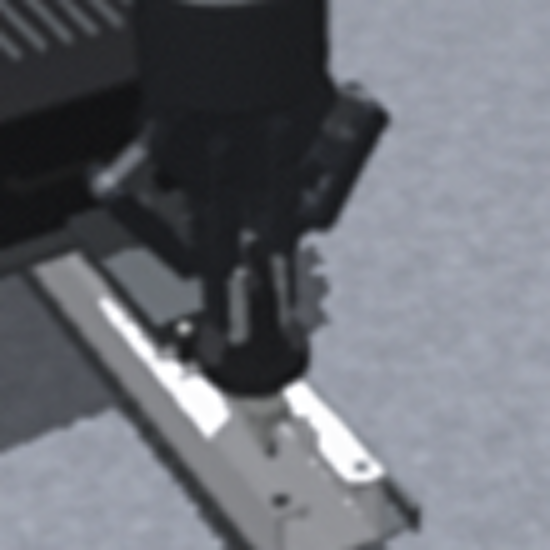

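View pics/w4c.png

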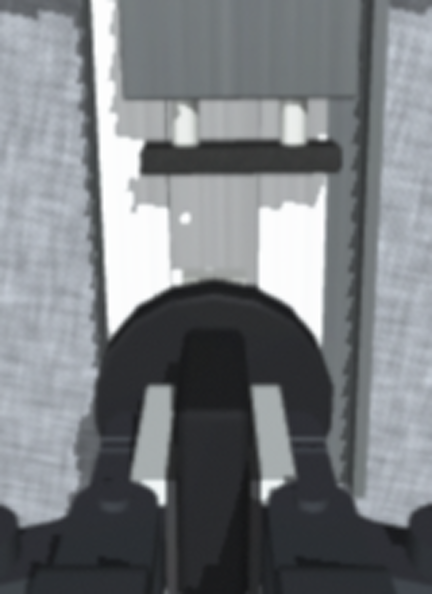

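The plate stands over the slot, with the slot centre at column ~214 matching the collar centre at ~213. Lowering gently in small steps.

```bash
python3 -m handwheel '[[0,0,0,-0.1,0,0,0],[0,0,0,-0.2,0,0,0],[0,0,0,-0.3,0,0,0],[0,0,0,-0.3,0,0,0]]'
python3 -m handwheel '[[0,0,0,-0.06,0,0,0],[0,0,0,-0.12,0,0,0],[0,0,0,-0.12,0,0,0]]'
python3 -m handwheel '[[0,0,0,-0.06,0,0,0],[0,0,0,-0.12,0,0,0],[0,0,0,-0.12,0,0,0]]'
```

```text
time: 6.23
eef_pos: [551.6, -109.8, 78.3]
tcp_rot: [[-0.0, 0.98, 0.199], [0.0, 0.199, -0.98], [-1.0, -0.0, -0.0]]
ft_force: [0.8, -0.1, -2.0]
opening: 10.8
time: 6.48
eef_pos: [551.6, -109.9, 75.0]
tcp_rot: [[-0.0, 0.98, 0.199], [0.0, 0.199, -0.98], [-1.0, -0.0, -0.0]]
ft_force: [1.6, -0.5, -0.7]
opening: 10.9
time: 6.73
eef_pos: [551.7, -109.9, 71.5]
tcp_rot: [[-0.0, 0.98, 0.199], [-0.0, 0.199, -0.98], [-1.0, -0.0, 0.0]]
ft_force: [0.4, -0.5, 1.9]
opening: 10.9
```

The spring now reads about 3.5 N net of weight, which puts the plate at about 29 mm in the slot. Sliding towards the bumper.

```bash
python3 -m handwheel '[[0,-0.02,0.11,0,0,0,0],[0,-0.045,0.22,0,0,0,0],[0,-0.07,0.34,0,0,0,0],[0,-0.09,0.45,0,0,0,0],[0,-0.09,0.45,0,0,0,0],[0,-0.09,0.45,0,0,0,0]]'
python3 -m handwheel '[[0,-0.01,0.05,0,0,0,0],[0,-0.02,0.1,0,0,0,0],[0,-0.02,0.1,0,0,0,0]]'
python3 - <<'E'
from h import *
grab("wrist","w5")
crop("w5",200,90,160,220,2.7,"w5c")
E
```

```text
time: 7.23
eef_pos: [549.0, -95.9, 71.7]
tcp_rot: [[-0.0, 0.98, 0.2], [0.0, 0.2, -0.98], [-1.0, -0.0, -0.0]]
ft_force: [-0.0, 2.4, 2.4]
opening: 11.2
time: 7.48
eef_pos: [548.4, -93.3, 71.7]
tcp_rot: [[-0.0, 0.98, 0.199], [-0.0, 0.199, -0.98], [-1.0, -0.0, 0.0]]
ft_force: [1.0, -2.2, 1.9]
opening: 11.1
```

View pics/w5c.png

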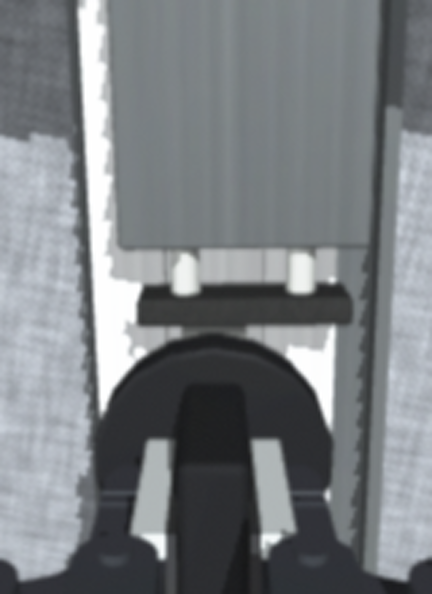

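A gap of about 2 mm to the bumper remains (bumper edge row 324, collar apex row 335). Advancing in 1.5–2 mm steps.

```bash
python3 -m handwheel '[[0,-0.007,0.033,0,0,0,0],[0,-0.013,0.066,0,0,0,0],[0,-0.013,0.066,0,0,0,0],[0,-0.013,0.066,0,0,0,0]]'
python3 -m handwheel '[[0,-0.007,0.033,0,0,0,0],[0,-0.013,0.066,0,0,0,0],[0,-0.013,0.066,0,0,0,0],[0,-0.013,0.066,0,0,0,0]]'
python3 - <<'E'
from h import *
grab("wrist","w6")
crop("w6",200,90,160,220,2.7,"w6c")
fs=[]
E
```

```text
time: 7.87
eef_pos: [548.0, -91.3, 71.7]
tcp_rot: [[-0.0, 0.98, 0.199], [0.0, 0.199, -0.98], [-1.0, -0.0, -0.0]]
ft_force: [0.4, -1.8, 1.6]
opening: 11.0
time: 8.2
eef_pos: [547.6, -89.4, 71.7]
tcp_rot: [[-0.0, 0.98, 0.199], [-0.0, 0.199, -0.98], [-1.0, -0.0, -0.0]]
ft_force: [-0.3, -2.6, 1.8]
opening: 10.7
```

View pics/w6c.png

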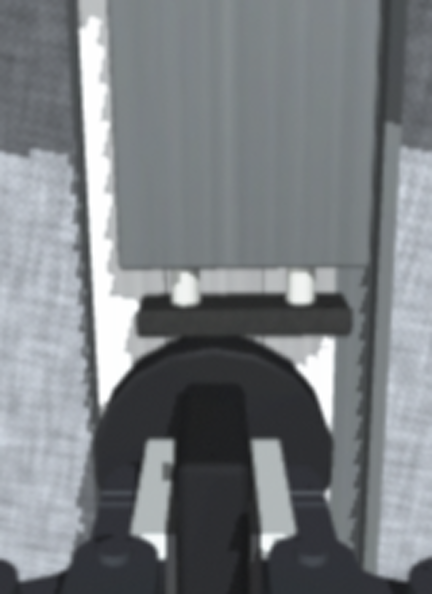

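Pins behind the bumper shortened from 40 to 28 rows (5.5 rows/mm), so the squeeze is about 2.2 mm. I'll advance another 2.2 mm, then press down.

```bash
python3 -m handwheel '[[0,-0.007,0.036,0,0,0,0],[0,-0.0145,0.075,0,0,0,0],[0,-0.0145,0.075,0,0,0,0],[0,-0.0145,0.075,0,0,0,0]]'
python3 -m handwheel '[[0,0,0,-0.06,0,0,0],[0,0,0,-0.12,0,0,0],[0,0,0,-0.18,0,0,0],[0,0,0,-0.18,0,0,0],[0,0,0,-0.18,0,0,0]]'
python3 -m handwheel '[[0,0,0,-0.045,0,0,0],[0,0,0,-0.09,0,0,0],[0,0,0,-0.09,0,0,0],[0,0,0,-0.09,0,0,0]]'
python3 - <<'E'
from h import *
grab("wrist","w7");grab("side","s7")
crop("w7",200,90,160,220,2.7,"w7c")
print(r.sense()["ft_force"],r.sense()["moment"])
E
```

```text
time: 8.58
eef_pos: [547.1, -87.1, 71.7]
tcp_rot: [[-0.0, 0.98, 0.199], [-0.0, 0.199, -0.98], [-1.0, -0.0, 0.0]]
ft_force: [-1.4, -3.8, 2.3]
opening: 11.1
time: 9.0
eef_pos: [547.2, -87.2, 66.2]
tcp_rot: [[0.0, 0.98, 0.199], [-0.0, 0.199, -0.98], [-1.0, 0.0, 0.0]]
ft_force: [-0.6, -3.2, 5.3]
opening: 10.9
time: 9.33
eef_pos: [547.3, -87.2, 63.7]
tcp_rot: [[0.0, 0.98, 0.199], [-0.0, 0.199, -0.98], [-1.0, 0.0, 0.0]]
ft_force: [-1.1, -2.9, 6.8]
opening: 11.0
[-0.95289633 -3.16711865  7.50534623] [-0.62138744  0.22370053 -0.03502032]
```

View pics/w7c.png

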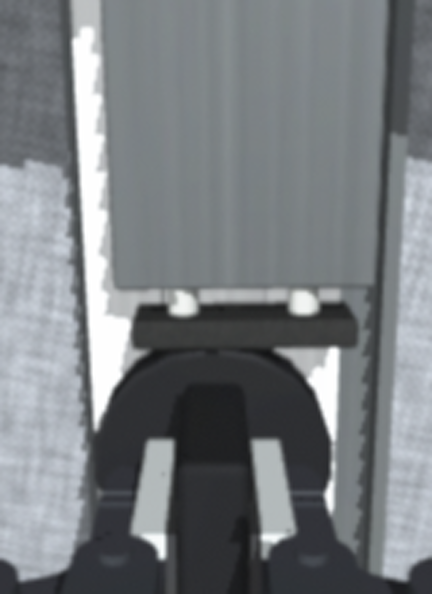

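Squeeze is about 4.3 mm (pins ~16 rows) and the spring force about 9 N, so the plate is at 21–22 mm. I'll press 1 mm more and begin the twist.

```bash
python3 -m handwheel '[[0,0,0,-0.03,0,0,0],[0,0,0,-0.03,0,0,0],[0,0,0,-0.03,0,0,-0.7],[0,0,0,-0.03,0,0,-1.4],[0,0,0,-0.03,0,0,-2.1],[0,0,0,-0.03,0,0,-2.8],[0,0,0,-0.03,0,0,-3.5]]'
python3 - <<'E'
from h import *
print(r.sense()["ft_force"],r.sense()["moment"])
E
```

```text
time: 10.02
eef_pos: [547.5, -87.1, 63.0]
tcp_rot: [[0.001, 0.986, -0.169], [0.0, -0.169, -0.986], [-1.0, 0.001, -0.0]]
ft_force: [-0.7, -1.4, 8.2]
opening: 10.9
[-0.71389492 -1.43701512  8.21707625] [-0.36593077  0.12486024  0.07770998]
```

```bash
python3 -m handwheel '[[0,0,0,0,0,0,-0.9],[0,0,0,0,0,0,-1.8],[0,0,0,0,0,0,-2.7],[0,0,0,0,0,0,-3.6],[0,0,0,0,0,0,-4.5],[0,0,0,0,0,0,-5.4]]'
python3 -m handwheel '[[0,0,0,0,0,0,-0.9],[0,0,0,0,0,0,-1.8],[0,0,0,0,0,0,-2.7],[0,0,0,0,0,0,-3.6],[0,0,0,0,0,0,-4.5],[0,0,0,0,0,0,-5.4],[0,0,0,0,0,0,-6.1],[0,0,0,0,0,0,-6.1],[0,0,0,0,0,0,-6.1]]'
python3 - <<'E'
from h import *
s=r.sense();print(s["ft_force"],s["moment"],np.degrees(np.arctan2(s["tcp_rot"][1,1],s["tcp_rot"][0,1])))
grab("wrist","w8");grab("side","s8")
crop("s8",200,90,110,110,5,"s8c")
E
```

```text
time: 10.52
eef_pos: [547.5, -87.1, 63.0]
tcp_rot: [[0.001, 0.741, -0.671], [0.0, -0.671, -0.741], [-1.0, 0.001, -0.001]]
ft_force: [-1.0, -1.9, 8.9]
opening: 10.7
time: 11.27
eef_pos: [547.6, -87.2, 63.0]
tcp_rot: [[0.001, 0.199, -0.98], [0.0, -0.98, -0.199], [-1.0, 0.0, -0.001]]
ft_force: [0.1, -2.5, 8.3]
opening: 10.8
[ 0.0914698  -2.48610743  8.32607056] [-0.46214807 -0.03366668 -0.02816527] -78.54182943436354
```

View pics/w8.png

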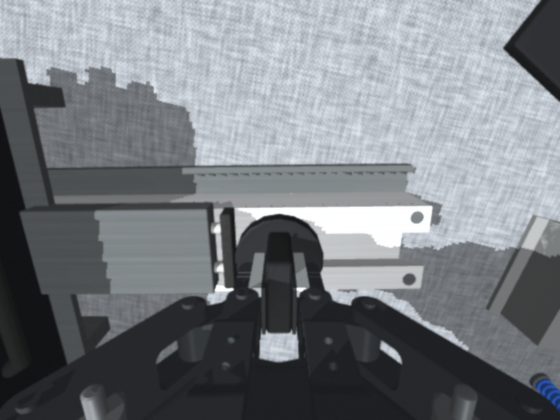

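View pics/s8c.png

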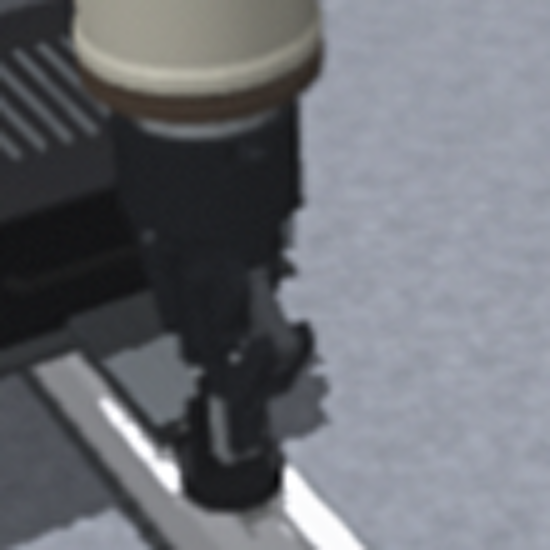

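Twisted to -78.5°, with force steady at 8 N. Easing it up so the grooves meet the lips.

```bash
python3 -m handwheel '[[0,0,0,0.05,0,0,0],[0,0,0,0.1,0,0,0],[0,0,0,0.14,0,0,0],[0,0,0,0.14,0,0,0],[0,0,0,0.14,0,0,0]]'
python3 -m handwheel '[[0,0,0,0.03,0,0,0],[0,0,0,0.03,0,0,0],[0,0,0,0.03,0,0,0]]'

```

```text
time: 11.78
eef_pos: [547.5, -87.1, 67.1]
tcp_rot: [[0.001, 0.199, -0.98], [0.0, -0.98, -0.199], [-1.0, 0.0, -0.001]]
ft_force: [0.5, -3.3, 5.8]
opening: 11.3
time: 12.03
eef_pos: [547.4, -87.1, 67.9]
tcp_rot: [[0.001, 0.199, -0.98], [0.0, -0.98, -0.199], [-1.0, 0.0, -0.001]]
ft_force: [0.9, -3.3, 6.8]
opening: 11.0
```

```bash
python3 -m handwheel '[[0,0,0,0.02,0,0,0],[0,0,0,0.02,0,0,0],[0,0,0,0.02,0,0,0]]'
python3 -m handwheel '[[0,0,0,0.02,0,0,0],[0,0,0,0.02,0,0,0],[0,0,0,0.02,0,0,0]]'

```

```text
time: 12.28
eef_pos: [547.3, -87.1, 68.4]
tcp_rot: [[0.0, 0.199, -0.98], [0.0, -0.98, -0.199], [-1.0, -0.0, -0.0]]
ft_force: [2.2, -2.5, 3.4]
opening: 10.9
time: 12.53
eef_pos: [547.2, -87.1, 68.5]
tcp_rot: [[-0.0, 0.199, -0.98], [0.0, -0.98, -0.199], [-1.0, -0.0, -0.0]]
ft_force: [6.8, -3.2, -4.5]
opening: 11.2
```

The force reversed, so the grooves have caught at TCP z ≈ 68.4, with a small sideways load. I'll relieve that before letting go.

```bash
python3 -m handwheel '[[0,0.02,0.004,-0.02,0,0,0],[0,0.02,0.004,-0.02,0,0,0],[0,0.02,0.004,-0.02,0,0,0]]'

```

```text
time: 12.78
eef_pos: [547.6, -87.1, 68.3]
tcp_rot: [[-0.0, 0.199, -0.98], [0.0, -0.98, -0.199], [-1.0, -0.0, 0.0]]
ft_force: [0.5, -2.8, 4.6]
opening: 10.8
```

Load relieved (0.5, -2.8, 4.6). Releasing.

```bash
python3 -m handwheel '[[0.2,0,0,0,0,0,0],[0.25,0,0,0,0,0,0],[0.35,0,0,0,0,0,0],[0.45,0,0,0,0,0,0],[0.45,0,0,0,0,0,0],[0.45,0,0,0,0,0,0]]'
python3 - <<'E'
from h import *
grab("wrist","w9");crop("w9",170,140,200,200,3,"w9c")
E
```

```text
time: 13.28
eef_pos: [547.7, -87.0, 68.3]
tcp_rot: [[-0.0, 0.199, -0.98], [0.0, -0.98, -0.199], [-1.0, -0.0, 0.0]]
ft_force: [0.4, 0.6, 0.1]
opening: 38.7
```

View pics/w9c.png

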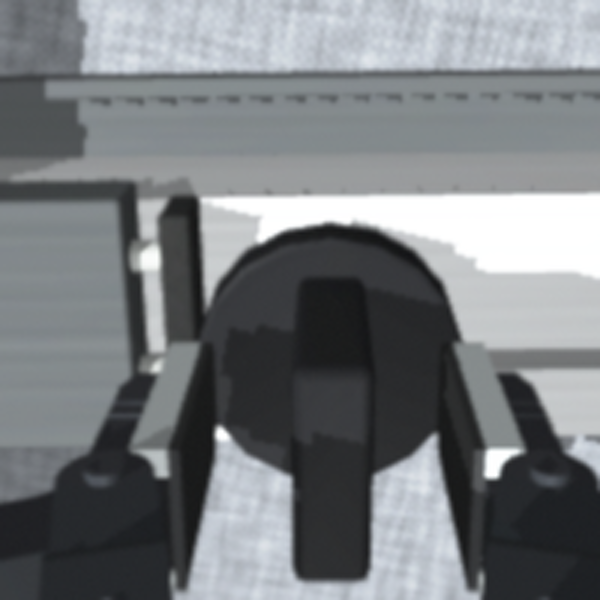

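The nut stays in place with its collar against the bumper. Retreating straight up to inspect it.

```bash
python3 -m handwheel '[[0.45,0,0,0.3,0,0,0],[0.45,0,0,0.9,0,0,0],[0.45,0,0,1.8,0,0,0],[0.45,0,0,2.8,0,0,0],[0.45,0,0,3.8,0,0,0],[0.45,0,0,4.4,0,0,0],[0.45,0,0,4.4,0,0,0],[0.45,0,0,4.4,0,0,0],[0.45,0,0,4.4,0,0,0]]'
python3 - <<'E'
from h import *
grab("wrist","w10");grab("side","s10");crop("w10",150,110,210,150,3.8,"w10c");crop("s10",200,110,110,110,5,"s10c")
E
```

```text
time: 14.08
eef_pos: [547.5, -86.9, 200.0]
tcp_rot: [[-0.001, 0.199, -0.98], [0.0, -0.98, -0.199], [-1.0, -0.0, 0.0]]
ft_force: [0.3, 0.6, 0.2]
opening: 38.5
```

View pics/w10c.png

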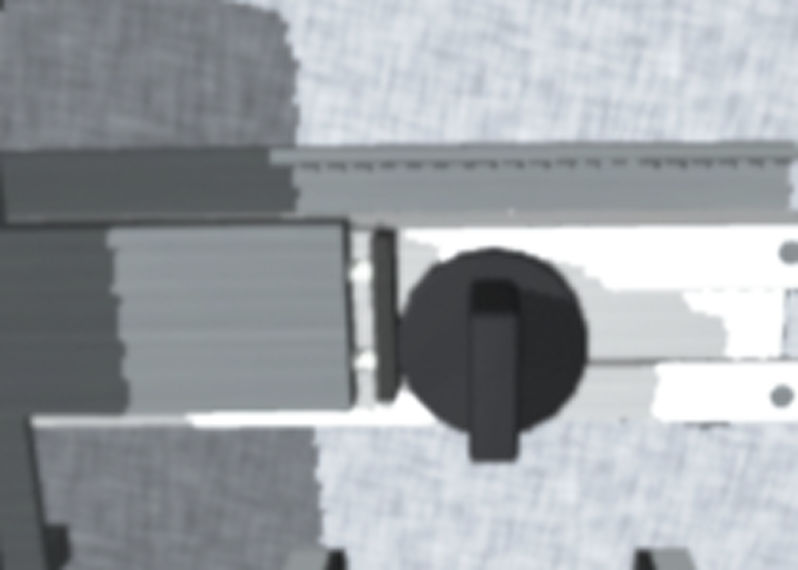

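View pics/s10c.png

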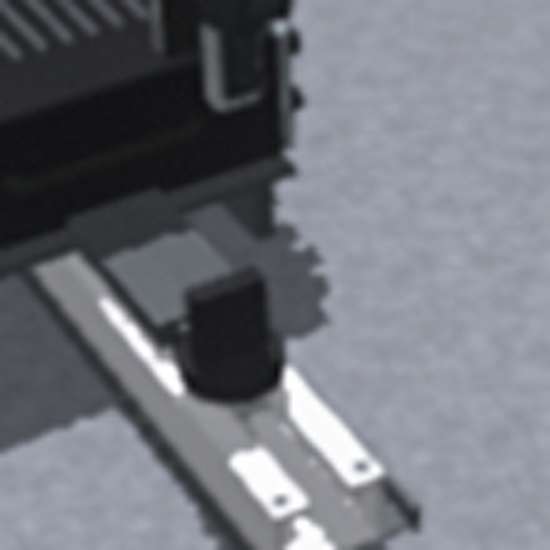

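The nut stands upright and crosswise with its collar on the bumper. To check the squeeze and that the tray didn't move, I'll compute the tongue edge and bumper plate positions across the frames.

```bash
python3 - <<'E'
from h import *
th=np.radians(101.3); X=np.array([np.cos(th),np.sin(th)])
o=np.array([551.38,-109.85])
C=lambda x0,y0,k:(lambda u,v:(u/k+x0,v/k+y0))
for tag,c,pts in [("w3",C(225,120,6),dict(tongue=(350,118),rear=(350,187),front=(350,234))),
 ("w5",C(200,90,2.7),dict(tongue=(243,246),rear=(243,288),front=(243,324))),
 ("w6",C(200,90,2.7),dict(tongue=(243,268),rear=(243,299),front=(243,333))),
 ("w7",C(200,90,2.7),dict(tongue=(243,288),rear=(243,308),front=(243,347))),
 ("w9",C(170,140,3),dict(tongue=(133,260),rear=(163,260),front=(201,260))),
 ("w10",C(150,110,3.8),dict(tongue=(349,310),rear=(375,310),front=(400,310)))]:
  f=load(tag); print(tag,(f["position"][:2]-o)@X,{k:((onz(f,c(*p),56)[:2]-o)@X).round(1) for k,p in pts.items()})
crop("w10",230,160,40,65,9,"w10d");crop("w3",240,130,90,40,8,"w3d")
E
```

```text
w3 73.96394442732127 {'tongue': np.float64(59.7), 'rear': np.float64(50.4), 'front': np.float64(43.9)}
w5 90.81842339982263 {'tongue': np.float64(60.3), 'rear': np.float64(51.8), 'front': np.float64(44.3)}
w6 94.7855475961075 {'tongue': np.float64(59.9), 'rear': np.float64(53.5), 'front': np.float64(46.4)}
w7 96.99115056493655 {'tongue': np.float64(59.9), 'rear': np.float64(56.0), 'front': np.float64(48.1)}
w9 23.634240814749475 {'tongue': np.float64(58.7), 'rear': np.float64(53.2), 'front': np.float64(46.3)}
w10 23.68637488524192 {'tongue': np.float64(59.5), 'rear': np.float64(52.8), 'front': np.float64(46.4)}
```

View pics/w10d.png

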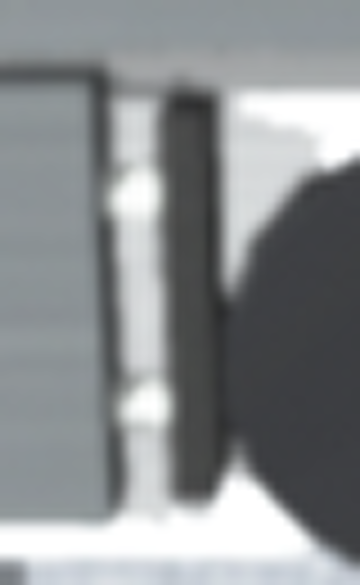

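View pics/w3d.png

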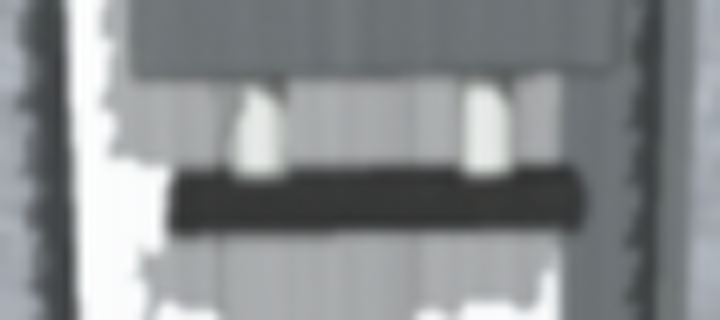

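The tray has not moved (tongue edge 59.7 → 59.5 mm). The squeeze estimate ranges over 2–4 mm because of the viewing angle, so I'll take a closer view straight above the bumper.

```bash
python3 -m handwheel '[[0.45,-0.1,0.5,-0.4,0,0,0],[0.45,-0.22,1.05,-1,0,0,0],[0.45,-0.22,1.05,-1.2,0,0,0],[0.45,-0.22,1.05,-1.2,0,0,0],[0.45,-0.22,1.05,-1.2,0,0,0],[0.45,-0.22,1.05,-1.2,0,0,0]]'
python3 - <<'E'
from h import *
f=grab("wrist","w11");crop("w11",200,110,160,110,5,"w11c")
th=np.radians(101.3); X=np.array([np.cos(th),np.sin(th)]);o=np.array([551.38,-109.85]); print((f["position"][:2]-o)@X,f["position"])
g=load("w10")
for p in [(402,345),(587,345)]: print((onz(g,(p[0]/3.8+150,p[1]/3.8+110),59)[:2]-o)@X)
E
```

```text
time: 14.68
eef_pos: [541.5, -56.0, 164.9]
tcp_rot: [[0.0, 0.199, -0.98], [-0.0, -0.98, -0.199], [-1.0, 0.0, -0.0]]
ft_force: [0.9, -0.2, 0.8]
opening: 38.9
55.238201596818364 [613.029647   -41.20100354 308.49019165]
45.79704469177819
-1.5797629568869762
```

View pics/w11c.png

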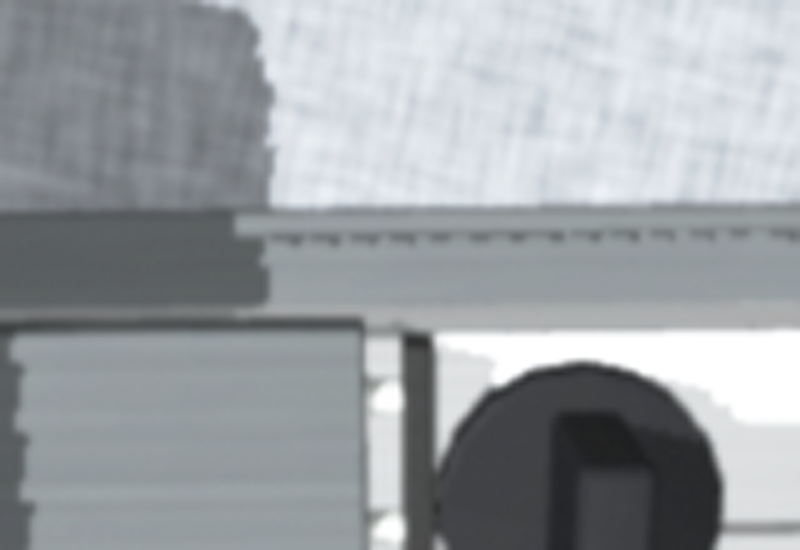

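```bash
python3 - <<'E'
from h import *
th=np.radians(101.3); X=np.array([np.cos(th),np.sin(th)]);o=np.array([551.38,-109.85])
f=load("w11"); 
for n,p,z in [("tongue",(365,420),56),("rear",(402,420),56),("front",(434,420),56),("colL",(437,495),59),("colR",(722,495),59)]:
  print(n,(onz(f,(p[0]/5+200,p[1]/5+110),z)[:2]-o)@X)
w=load("w3")
for v in (75,171,232): print((onz(w,(240+300/8,130+v/8),56)[:2]-o)@X)
E
```

```text
tongue 59.85415926406711
rear 53.50985642930075
front 48.02279722096179
colL 47.45918106486511
colR -1.6058152124928387
59.97731362742132
50.23927568349275
43.94154956818935
```

Final numbers: the tongue is unmoved (59.9 vs 60.0 mm), the bumper is squeezed 3.3–4.1 mm (about 1.6–2 N), and the gripper is clear. Handing in.

```bash
python3 - <<'E'
from station import r, close_job
print(close_job(), r.sense()["ft_force"])
E
```

```text
the job is handed in; nothing more can be done
the job is handed in; nothing more can be done
```

The nut is fixed in the channel as the tray's stop, released and squeezing the bumper. I handed the job in at about 15 s; no verdict is reported.

I gripped the nut in the caddy and lowered it lengthwise into the slot. I then slid its collar onto the bumper, pressed to about 10 N of spring, twisted it 90° and let it rise until the grooves caught.

**Last checks:**
- **Caught:** the vertical force reversed when the plate underside was at about 26 mm, so the grooves are on the lips. This height comes from the gripper position when it caught; I did not measure it separately after release.
- **Orientation:** the nut looks upright, and it is crosswise to within about 1° by the tool heading (-78.5°). I judged upright by eye from the pictures.
- **Tray:** it has not moved, with the tongue edge at 59.9 mm against 60.0 mm before.
- **Squeeze:** the bumper gives 3.3 to 4.1 mm, or about 1.6 to 2 N. An earlier slanted view gave 2 to 2.5 mm, which disagreed slightly but is still above the 0.8 N needed.
- **Forces and contact:** the measured tool force stayed below about 10 N, apart from a brief 6.8 N sideways load that I relieved before letting go. At hand-in the gripper was clear of everything. I saw no bystander touched, but I did not measure their positions again.

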